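# Raise the power sensor to the beam line with the cam lifter and hold it there

## Robot

A 6-joint arm with a two-finger parallel gripper is mounted at the origin on a cart in front of the work surface, level with it; the furniture and walls round the work are solid. World frame = base frame: x ahead of the robot, y to its left, z up, the work surface at z = 0. Lengths are in m, angles in rad, forces in N, time in s.
With the tool pointing down it reaches from about 0.325 to 0.85 m from the base axis. Payload 4.4 kg.
Tool frame: the origin (TCP) lies midway between the tips of the shut fingers; the grasp point (between the pads) lies 19 mm behind it; z points along the fingers, x is the direction in which the jaws open and shut, and the axes are right-handed (so a half turn about z gives the same grasp; the last joint's range is limited). The gripper opens to 94 mm and grips with 3 to 60 N. Pads are 16 mm wide; open, the fingers measure 119 mm over their backs; the gripper's body (75 mm by 177 mm) begins 78 mm behind the grasp point.
Start: joints at [1.038, 0.207, 1.542, -0, 1.393, -0.15], TCP at [0.214, 0.534, 0.205] pointing down, gripper open.
Joint ranges: [-2.73, 2.73], [-0.86, 2.22], [0.23, 2.46], [-1.11, 4.25], [0.08, 2.63], [-2.82, 2.82]. Speed limits (rad/s): [2.79, 2.79, 3.14, 3.14, 3.14, 3.14].

## Interface

Orientations are given as a 3x3 rotation matrix whose columns are the frame's x, y, z axes.
In Python, from station import readout, imaging, finish_job gives the robot as it stands.
- The arm moves only by the tool step_arm, never from a script. Its argument "rows" is a list that holds one entry, the list of rows, each a list of 7 numbers: the shift along the tool's x, y, z in mm, then the turn, a rotation vector about the tool's x, y, z in degrees, then the finger opening in mm, from 0 to 94. A call has 1 to 20 rows; each row shifts and turns the commanded pose from where the row before left it, along the tool's axes as they then stand; what a row does not reach is not made up. A row lasts 1/10 s, in which the tool goes at most 50 mm and 8.59 degrees, less where a joint would pass 70% of its speed; a pose out of reach is approached as far as the arm can. A call with a gripper value outside its range is refused whole. The fingers move at their own pace and stop on an object; "grip_force" is the grip in N (left out, the last holds). Time passes only in rows, so rows that do not move let the fingers close. It gives the time, the measured TCP pose, the force and the opening at its end, in the units of the state.
- readout.get_obs(): the state, without advancing time (a new reading comes with each control period).
- imaging.snapshot(name): name is "side" or "top" or "wrist"; returns the picture (384x512x3 uint8, blue, green, red); there is no depth.
- imaging.get_calibration(name): a dict with "camera_matrix" (3x3 intrinsics, pixels), "world_from_camera" (4x4, takes a point from camera to world coordinates). Camera axes: x right, y up, looking along -z (the intrinsics and any distortion apply to the point x, -y, -z); pixel columns grow to the right and rows downward; lengths in m; the calibration is good to about 2 mm. A picture is of the moment at which its call begins: read the wrist's pose just before it. get_calibration takes no time and is no camera call; for the wrist camera it gives the pose at the moment of the call.
- finish_job(): hands the job in, once; it reports no verdict.
Trained networks look in the newest picture that a camera, given by its name, has taken for a name from the list of things; names that differ only in an ending like _2 or _b are one class to them, and where a whole thing is asked for, a point or a joint stands for the part that bears it (a point fixed in the world has none). Each returns a list of dicts, best first, with "confidence" (0 to 1); they miss things now and then, are a little off and sometimes report something else, mostly with a low value. They report only what shows in the picture. A call takes as long as a camera call. They do not tell look-alikes from the thing itself.
- imaging.boxes_of(camera, thing): "location" ([x, y, z] in m, in the coordinates of the camera as it stood for that picture, good to about 4 mm: the middle of the surface that is visible of it).
- imaging.cut_out(camera, thing): "mask" (384x512 bool, what is visible of it).
- imaging.mark_of(camera, thing): "location" ([x, y, z] in m, in the coordinates of the camera as it stood for that picture, good to about 4 mm: a listed point, or the origin of a listed thing).
The state is a dict: "t": time; "qpos": joint angles; "dq": joint speeds; "tau": joint torques, N m; "position": TCP position; "tcp_rot": TCP orientation; "contact_force": force on the tool from outside, world axes, zero at the start; "torque": the same for the moment, N m; "grip_width": finger opening in m.
Only numpy, scipy, OpenCV 4.12 (cv2) and the standard library are available. Lean on these libraries where they do the work, as an engineer would, in place of code of your own. Each camera call takes 0.05 s, during which the arm holds its last target.

## Task

Set the round black power sensor head upright in the shallow pocket on top of the small cam lifter, with its window facing the iris, and let go of it. Then swing the lifter's crank lever up to its point of highest lift, where the sensor window is level with the iris hole. The lever springs back when released, so finish while still holding it there for the reading, not touching the sensor or the lifter's table; leave the other loose parts on the bench where they are.

Things in the scene. Friction and masses are not known exactly. Their poses are not given: they have to be found in the camera images.
- sensor_center (a point): power sensor head, loose, 0.17 to 0.27 kg: upright round black disc (60 mm across, 22 mm thick) on a foot 22 mm along its x, 30 mm along its y; 80 mm tall with the 8 mm thick steel stub post on top. Point on the middle line of foot and post, 40 mm above the underside; the post spans 21 to 40 mm above it and can be pinched. z up, window looks along -x
- sensor_window (a point): centre of the sensor head's window, 11 mm from its middle line along the head's -x, 31 mm above its underside; axes as the head's
- pocket (a point): centre of the pocket floor on the lifter's table, 76 mm above the bench with the lever at rest. Pocket 34 mm along its x, 26 mm along its y, rims 3 mm wide and 4.4 mm high; the sensor foot's 30 mm side goes along the pocket's x, 2 mm play all round, the head's -x along the pocket's +y (to the iris). z up. 8 mm guide rods stand 32 mm to the +y and -y, tops 16 mm above the floor at rest
- iris_hole (a point): centre of the hole of the iris, fixed on a post on the lifter's base plate 68 mm to the +y side of the pocket, 120 mm above the bench; top of the iris 140 mm above the bench. The window comes level with it at the highest lift. Axes as the pocket's
- crank_pivot (a point): point on the level cam shaft's axis, 53 mm above the bench, 90 mm to the -x side of the pocket's centre, in the plane where the middle of the lever's grip swings. Axes as the pocket's; x is along the shaft. Seen from the -x side the lever rests pointing right (to -y), 15 degrees below level, and swings up counter-clockwise
- grip_center (a point): middle of the lever's black grip, 18 mm across, 42 mm long, parallel to the cam shaft; it circles 75 mm from crank_pivot, 34 mm above the bench at rest. It spins freely on its pin, so only its x axis (along the shaft) means anything. The steel lever arm, 12 mm wide and 7 mm thick, is at the grip's +x end; the -x end is free
- crank_lever: lever arm with cam shaft and grip; origin on the shaft's axis under the pocket, axes as the pocket's at rest, turning about -x: 0 rad at rest, lever straight up and lift highest (table raised 12.6 mm) at 1.833, past that the table sinks again, stop at 2.356. A spring pulls it back: 2 N at the grip at rest, 5 N upright, damping 1.6 N more at 1 rad/s
- lift_table: the lifter's table, an aluminium plate (40 mm along its x, 86 mm along its y, 8 mm thick) with the pocket on top; moves straight up and down, driven by the cam: its pocket floor is 23.4 mm above the cam shaft's axis at rest, 36.0 mm at the highest lift. Origin and axes as the pocket's
- small_camera: bystander: small black camera with a white lens ring on a 60 x 70 mm plate, 55 mm high, loose on the bench; origin under its middle
- short_holder: bystander: black post holder with a brass thumb screw, 61 mm high, loose on the bench; origin under its middle
- dump: bystander: black finned beam block on a round foot, 58 mm high, loose on the bench; origin under its middle
- sensor_head: the same sensor head; origin under its disc, at the underside of the foot, 1 mm to the -x of its middle line; axes as sensor_center's
Mind the look-alikes: they are no part of the job. What is shaped like the sensor_head but green or red is not meant.

How it is judged:
On the way:
1. the sensor head stands in the lifter's pocket, window towards the iris, released, with the lever still down (horizontal distance between sensor_center and pocket below 0.004 m and z of sensor_center in the frame of pocket between 0.038 and 0.0415 m and angle between sensor_center's own z axis and vertical below 0.06 rad and y of sensor_window in the frame of pocket above 0.007 m and contact force between each of the fingers, the arm and sensor_head below 0.1 N and z of pocket in the frame of crank_pivot below 0.0264 m), for 0.3 s.
At the end, for the whole second after the job is handed in: Robot holds the lever still (1 N or more) with the table within 0.35 mm of its highest lift (lever within about 0.25 rad of upright); the head stands upright in the pocket (4 mm, 0.06 rad), foot on the floor, window to the iris, carried by the table alone; head and table untouched by the robot (horizontal distance between sensor_center and pocket below 0.004 m and z of sensor_center in the frame of pocket between 0.038 and 0.0415 m and angle between sensor_center's own z axis and vertical below 0.06 rad and y of sensor_window in the frame of pocket above 0.007 m and contact force between each of the fingers, the arm and sensor_head below 0.1 N and z of pocket in the frame of crank_pivot above 0.03565 m and contact force between any of the fingers, the arm and crank_lever above 1 N and contact force between sensor_head and lift_table above 0.6 N and contact force between each of the fingers, the arm and lift_table below 0.1 N and angular speed of crank_lever below 0.15 rad/s); the arm keeps its last pose, push and grip.
It fails at once if a bystander part (camera, post holder, beam block) was pushed away by more than 20 mm (distance of any of small_camera, short_holder, dump from where it was at the start of the episode above 0.02 m).
It also fails if it takes over 54 s, if anything falls off the work surface, if the arm or the gripper's body presses on something with over 40 N, if the wrist force passes 120 N, or if a joint passes its speed limit or range.

## Working session

There is one attempt and no reset: what is moved stays moved. The work goes in short steps, Python scripts to look and compute and a tool call to move; the robot and the scene stay as the last step left them, time stands still between calls to the robot, and variables do not carry over. Pictures are saved under pics/ and viewed, and the job is handed in when it is done.

Besides the shell and the picture viewer there is one more tool, called after "Emit:" in YAML: its name, and indented under it one key for each argument. step_arm: Moves the arm, as the interface text tells. Its arguments: {"type":"object","properties":{"rows":{"type":"array","items":{"type":"array","items":{"type":"array","items":{"type":"number"}}}},"grip_force":{"type":"number"}},"required":["rows"]}

```bash
ls; mkdir -p pics; cat > h.py <<'E'
import numpy as np, cv2
from station import readout, imaging, finish_job
def w(cam,p):
    T=np.array(imaging.get_calibration(cam)["world_from_camera"]); return (T@np.r_[p,1])[:3]
def proj(cam,P):
    c=imaging.get_calibration(cam);T=np.linalg.inv(np.array(c["world_from_camera"]));K=np.array(c["camera_matrix"])
    q=(T@np.r_[P,1])[:3];q=np.array([q[0],-q[1],-q[2]]);u=K@q;return u[:2]/u[2]
E
python3 - <<'E'
from h import *
o=readout.get_obs();print(o)
for c in ["side","top","wrist"]:
    cal=imaging.get_calibration(c);print(c,cal)
    im=imaging.snapshot(c);cv2.imwrite(f"pics/{c}0.png",im)
    for t in ["sensor_center","sensor_window","pocket","iris_hole","crank_pivot","grip_center"]:
        for r in imaging.mark_of(c,t)[:4]: print(c,t,round(r["confidence"],2),w(c,r["location"]).round(4),proj(c,w(c,r["location"])).round())
E
```

```text
pics
{'t': 0.0, 'qpos': array([ 1.03850550e+00,  2.07427059e-01,  1.54295801e+00, -1.59030658e-05,
        1.39352450e+00, -1.50500908e-01]), 'dq': array([ 0.00089832, -0.00052099, -0.00060033,  0.00151534,  0.00062388,
        0.00011703]), 'tau': array([ 5.55582064e-04, -3.70876586e+01, -2.81419641e+01,  6.98945951e-02,
        3.62729898e-02, -1.70300682e-04]), 'position': array([0.21382724, 0.53287415, 0.20428492]), 'tcp_rot': array([[ 3.72578152e-01,  9.28000091e-01, -1.16236824e-03],
       [ 9.27997986e-01, -3.72579817e-01, -2.00431031e-03],
       [-2.29307510e-03, -3.31913153e-04, -9.99997316e-01]]), 'contact_force': array([-0.07619579,  0.36853025, -0.23178815]), 'torque': array([ 0.00599577, -0.01485196,  0.00191549]), 'grip_width': 0.09373559746198422}
side {'camera_matrix': array([[404.0685558 ,   0.        , 252.87939775],
       [  0.        , 404.0685558 , 192.96379021],
       [  0.        ,   0.        ,   1.        ]]), 'world_from_camera': array([[ 0.90075959,  0.14698255, -0.40869095,  0.15038673],
       [-0.43404965,  0.33772439, -0.83519048, -0.9708782 ],
    
[... 1665 characters left out ...]
59 [ 0.5116 -0.0782  0.1182] [220. 200.]
top crank_pivot 0.72 [ 0.4206 -0.1519  0.0485] [246. 232.]
top grip_center 0.64 [ 0.4239 -0.2215  0.0361] [268. 231.]
wrist {'camera_matrix': array([[291.70935967,   0.        , 254.81575745],
       [  0.        , 291.70935967, 182.11270921],
       [  0.        ,   0.        ,   1.        ]]), 'world_from_camera': array([[ 3.73239502e-01, -9.01221234e-01, -2.20210265e-01,
         1.51360839e-01],
       [ 9.27734880e-01,  3.62704639e-01,  8.80530376e-02,
         5.59724466e-01],
       [ 5.16017263e-04, -2.37161615e-01,  9.71470073e-01,
         3.85036357e-01],
       [ 0.00000000e+00,  0.00000000e+00,  0.00000000e+00,
         1.00000000e+00]])}
```

```bash
python3 - <<'E'
import cv2
a=cv2.imread("pics/side0.png");b=cv2.imread("pics/top0.png")
cv2.imwrite("pics/s1.png",cv2.resize(a[150:310,150:350],None,fx=4,fy=3.75,interpolation=cv2.INTER_CUBIC)) 
cv2.imwrite("pics/t1.png",cv2.resize(b[140:290,190:390],None,fx=4,fy=4,interpolation=cv2.INTER_CUBIC))
E
```

```text
(no output)
```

View pics/s1.png

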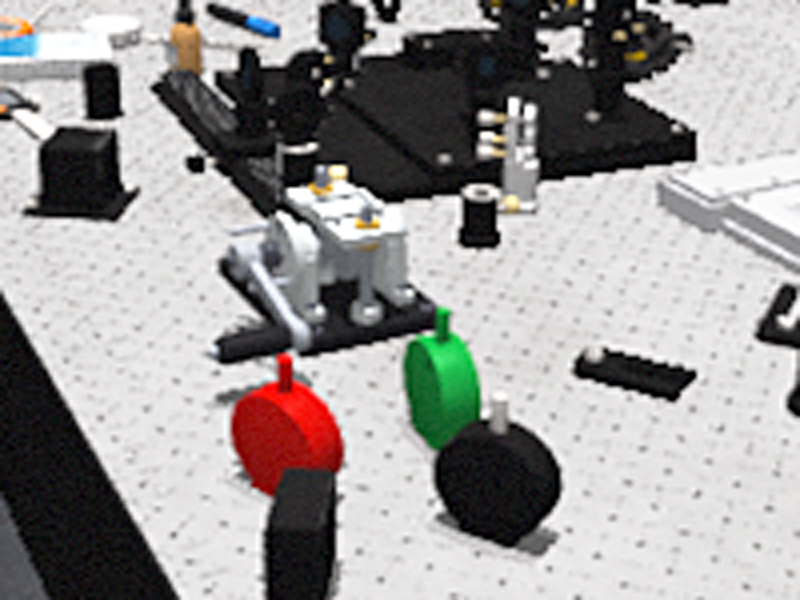

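View pics/t1.png

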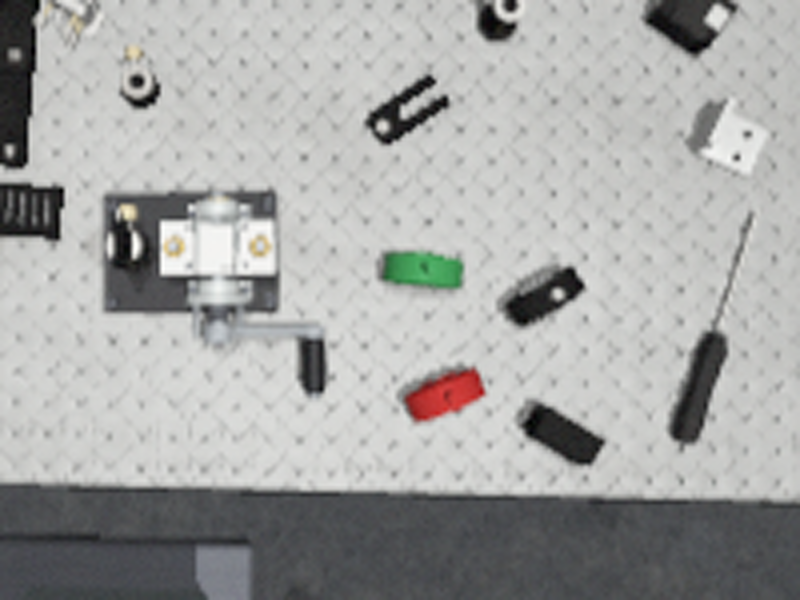

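View pics/side0.png

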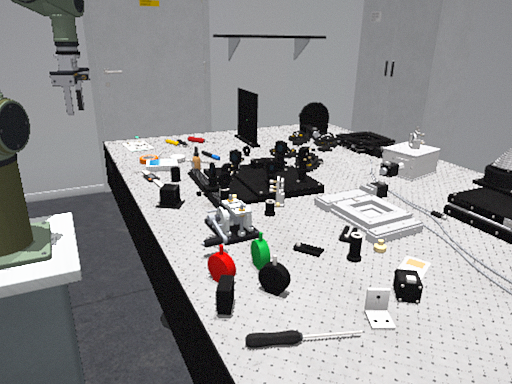

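View pics/top0.png

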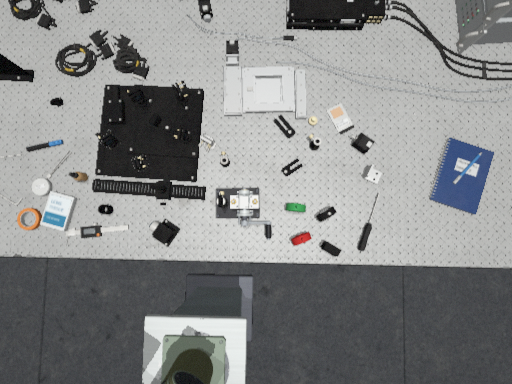

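```bash
python3 - <<'E'
import cv2
a=cv2.imread("pics/side0.png")
cv2.imwrite("pics/s2.png",cv2.resize(a[245:305,235:315],None,fx=8,fy=8,interpolation=cv2.INTER_CUBIC)) 
E
```

```text
(no output)
```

View pics/s2.png

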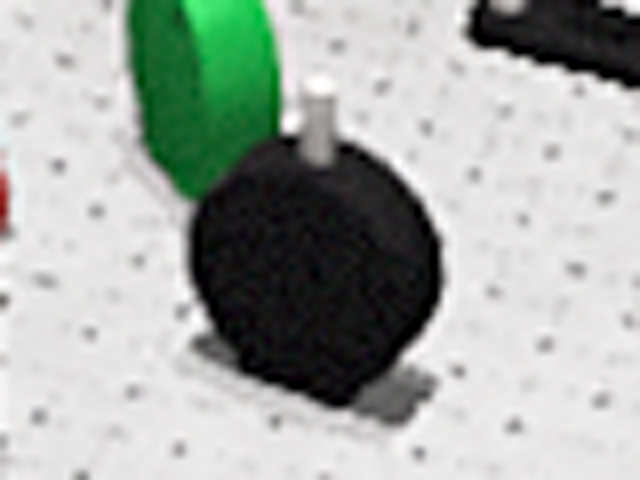

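The candidates for the sensor head:
- **Black disc with steel post:** side (274,273), top (326,213).
- **Green look-alike:** side (258,249).
- **Red look-alike:** side (221,263).
- **Black box without a post:** side (226,290).
- **Iris:** top (221,199).

The close crop shows a black disc with a steel stub post at (320,120), so I choose the black disc. Its window faces away from the side camera, towards +x/+y. I'll go above it and look with the wrist camera.

Emit:
step_arm:
  rows:
    - [[0,0,-10,0,0,8,94],[0,0,-10,0,0,8,94],[0,0,-10,0,0,8,94],[0,0,0,0,0,8,94],[0,0,0,0,0,8,94],[0,0,0,0,0,6,94]]

```text
t: 1.65
position: [0.2143, 0.5337, 0.2356]
tcp_rot: [[0.928, 0.372, 0.0], [0.372, -0.928, 0.0], [0.0, -0.0, -1.0]]
contact_force: [-0.4, 0.4, 0.3]
grip_width: 0.094
```

Emit:
step_arm:
  rows:
    - [[-5,48,0,0,0,0,94],[-5,48,0,0,0,0,94],[-5,48,0,0,0,0,94],[-5,48,0,0,0,0,94],[-5,48,0,0,0,0,94],[-5,48,0,0,0,0,94],[-5,48,0,0,0,0,94],[-5,48,0,0,0,0,94],[-5,48,0,0,0,0,94],[-5,48,0,0,0,0,94],[-5,48,0,0,0,0,94],[-5,48,0,0,0,0,94],[-5,48,0,0,0,0,94],[-5,48,0,0,0,0,94],[-5,48,0,0,0,0,94],[-5,48,0,0,0,0,94],[-5,48,0,0,0,0,94],[-5,48,0,0,0,0,94],[-5,40,0,0,0,0,94],[-5,30,0,0,0,0,94]]

```text
t: 3.65
position: [0.4736, -0.372, 0.2351]
tcp_rot: [[0.927, 0.375, 0.0], [0.375, -0.927, -0.0], [-0.0, 0.0, -1.0]]
contact_force: [-0.2, 0.9, 1.0]
grip_width: 0.094
```

Emit:
step_arm:
  rows:
    - [[0,20,10,0,0,0,94],[0,0,10,0,0,0,94],[0,0,0,0,0,0,94]]

```text
t: 3.95
position: [0.4797, -0.3864, 0.2128]
tcp_rot: [[0.927, 0.376, -0.003], [0.376, -0.926, 0.004], [-0.002, -0.005, -1.0]]
contact_force: [-0.2, 0.1, -1.1]
grip_width: 0.0938
```

```bash
python3 - <<'E'
from h import *
o=readout.get_obs();print(o["t"],o["position"],o["tcp_rot"].round(3),o["contact_force"])
c="wrist";im=imaging.snapshot(c);cv2.imwrite("pics/w1.png",im)
for t in ["sensor_center","sensor_window","pocket","iris_hole","crank_pivot","grip_center"]:
  for r in imaging.mark_of(c,t)[:4]: print(c,t,round(r["confidence"],2),w(c,r["location"]).round(4),proj(c,w(c,r["location"])).round())
E
```

```text
3.95 [ 0.47969716 -0.38643493  0.21282679] [[ 0.927  0.376 -0.003]
 [ 0.376 -0.926  0.004]
 [-0.002 -0.005 -1.   ]] [-0.18825388  0.14058494 -1.0880999 ]
wrist sensor_center 0.97 [ 0.5    -0.3068  0.0438] [295. 113.]
wrist sensor_center 0.88 [ 0.4808 -0.4019  0.0452] [250. 181.]
wrist sensor_center 0.87 [ 0.4031 -0.3202  0.0448] [213.  92.]
wrist sensor_center 0.52 [ 7.067e-01 -3.597e-01  5.000e-04] [409. 205.]
wrist sensor_window 0.98 [ 0.5085 -0.3038  0.0384] [302. 113.]
wrist sensor_window 0.95 [ 0.4958 -0.3953  0.0322] [262. 178.]
wrist sensor_window 0.79 [ 0.4136 -0.3184  0.0325] [223.  94.]
wrist pocket 0.18 [ 0.3782 -0.412   0.0043] [176. 152.]
wrist grip_center 0.68 [ 0.4233 -0.2224  0.0329] [261.  14.]
```

View pics/w1.png

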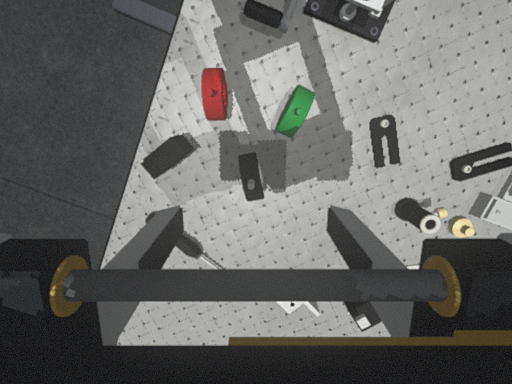

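```bash
python3 - <<'E'
from h import *
im=cv2.imread("pics/w1.png")
cv2.imwrite("pics/w1c.png",cv2.resize(im[140:215,205:305],None,fx=8,fy=8,interpolation=cv2.INTER_CUBIC))
t=cv2.imread("pics/top0.png");cv2.imwrite("pics/t1c.png",cv2.resize(t[198:228,306:346],None,fx=15,fy=15,interpolation=cv2.INTER_CUBIC))
# mask-based pose fit for several yaws
for C in ["wrist"]:
  for r in imaging.cut_out(C,"sensor_head")[:4]:
    m=np.array(r["mask"]); ys,xs=np.nonzero(m); print(r["confidence"],m.sum(),xs.mean(),ys.mean())
    if abs(xs.mean()-250)<15 and abs(ys.mean()-178)<15: np.save("m.npy",m)
E
```

```text
0.9 1256 213.86226114649682 93.99363057324841
0.62 922 251.0173535791757 177.07266811279825
```

View pics/w1c.png

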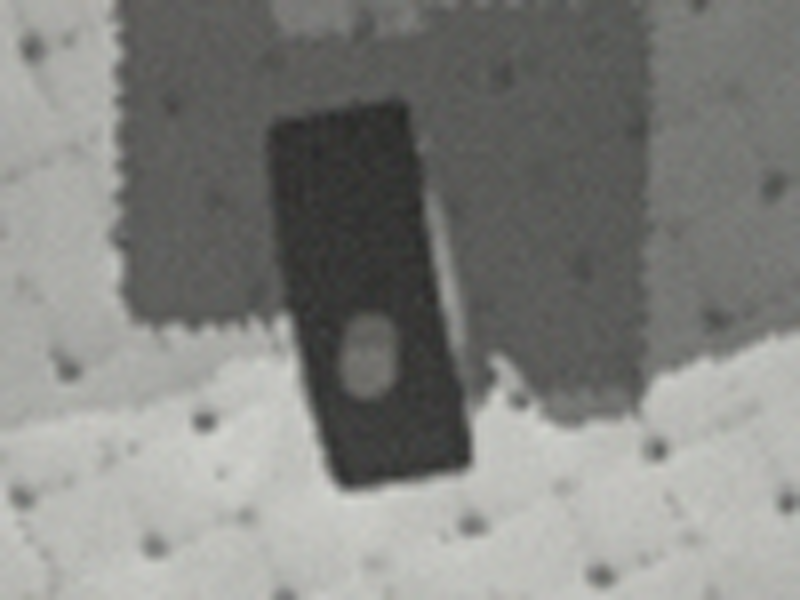

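View pics/t1c.png

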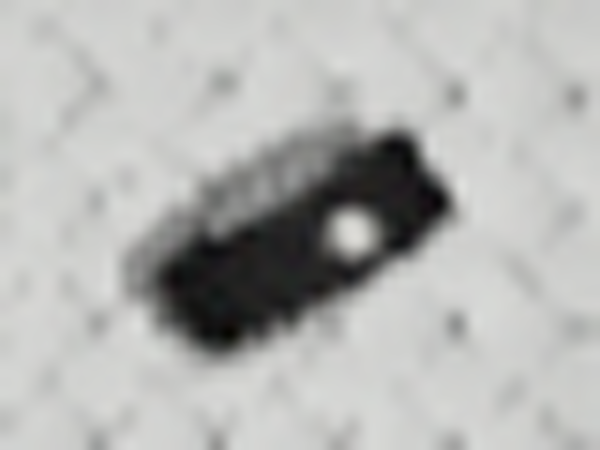

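```bash
cat >> h.py <<'E'
def headpts(x,y,yaw):
    # yaw: direction of window (-x head). disc centred 1mm to -x of midline
    a=np.linspace(0,2*np.pi,60);d=np.array([np.cos(yaw),np.sin(yaw),0]);e=np.array([-d[1],d[0],0])
    P=[np.array([x,y,31])/1+0 for _ in []]
    B=np.array([x,y,0.0]);disc=[B+d*(.001+s)+e*.03*np.cos(t)+np.array([0,0,.031+.03*np.sin(t)]) for s in(-.011,.011) for t in a]
    post=[B+d*.004*np.cos(t)+e*.004*np.sin(t)+np.array([0,0,z]) for z in(.06,.08) for t in a]
    foot=[B+d*i*.011+e*j*.015+np.array([0,0,z]) for i in(-1,1) for j in(-1,1) for z in(0,.006)]
    return disc,post,foot
def render(cam,x,y,yaw,z0=0):
    c=imaging.get_calibration(cam);T=np.linalg.inv(np.array(c["world_from_camera"]));K=np.array(c["camera_matrix"])
    S=4;m=np.zeros((384*S,512*S),np.uint8)
    for part in headpts(x,y,yaw):
        P=np.array(part)+[0,0,z0];q=P@T[:3,:3].T+T[:3,3];q=q*[1,-1,-1];u=q@K.T;u=u[:,:2]/u[:,2:]
        cv2.fillConvexPoly(m,cv2.convexHull(((u+.5)*S).astype(np.int32)),255)
    return cv2.resize(m,(512,384),interpolation=cv2.INTER_AREA)/255.
E
python3 - <<'E'
from h import *
from scipy.optimize import minimize
m=np.load("m.npy").astype(float)
im=cv2.imread("pics/w1.png");g=im.mean(2)
d=np.zeros_like(m);d[140:215,205:305]=(g<85)[140:215,205:305]
n,l,s,_=cv2.connectedComponentsWithStats(d.astype(np.uint8));k=1+s[1:,4].argmax();dk=(l==k).astype(float)
dk=cv2.morphologyEx(dk,cv2.MORPH_CLOSE,np.ones((9,9)));print(s[k])
for nm,M in(("net",m),("dark",dk)):
    best=min((minimize(lambda p:np.abs(render("wrist",p[0]/1e3,p[1]/1e3,np.deg2rad(p[2]))-M).sum(),[482,-397,y0],method="Nelder-Mead",options=dict(initial_simplex=[[482,-397,y0],[488,-397,y0],[482,-403,y0],[482,-397,y0+6]])) for y0 in(15,22,30)),key=lambda r:r.fun)
    print(nm,best.x,best.fun,M.sum())
E
```

```text
[238 151  26  50 836]
net [ 482.35121244 -401.5551284    32.17556381] 56.49019607843137 922.0
dark [ 481.01585955 -400.58240072   32.55214384] 63.51764705882353 902.0
```

Both mask fits give the head at (482,-401) mm. The window direction is about 32°, so the tool turns another 10°. In the crop, the window's pale edge shows on the right side of the disc at (445,270).

Emit:
step_arm:
  rows:
    - [[-3,7,10,0,0,-5,50],[-2,6,20,0,0,-5,50],[0,0,35,0,0,0,50],[0,0,35,0,0,0,50],[0,0,15,0,0,0,50],[0,0,0,0,0,0,50],[0,0,0,0,0,0,50]]

```text
t: 5.05
position: [0.4824, -0.4023, 0.1017]
tcp_rot: [[0.847, 0.532, 0.001], [0.532, -0.847, -0.001], [0.0, 0.002, -1.0]]
contact_force: [0.4, 0.0, 1.2]
grip_width: 0.05
```

```bash
python3 - <<'E'
from h import *
o=readout.get_obs();print(o["t"],o["position"],o["tcp_rot"].round(3),o["contact_force"],o["grip_width"])
for c in("wrist","side"):
  im=imaging.snapshot(c);cv2.imwrite(f"pics/{c}2.png",im if c=="wrist" else cv2.resize(im[210:320,200:350],None,fx=5,fy=5,interpolation=cv2.INTER_CUBIC))
  for t in ["sensor_center","sensor_window"]:
    for r in imaging.mark_of(c,t)[:4]: print(c,t,round(r["confidence"],2),w(c,r["location"]).round(4),proj(c,w(c,r["location"])).round())
E
```

```text
5.05 [ 0.48240256 -0.40228463  0.10171981] [[ 0.847  0.532  0.001]
 [ 0.532 -0.847 -0.001]
 [ 0.     0.002 -1.   ]] [0.42886976 0.00441967 1.24785921] 0.04998550927014764
wrist sensor_center 0.65 [ 0.4028 -0.3227  0.0432] [220.  54.]
wrist sensor_center 0.64 [ 0.4811 -0.3969  0.0397] [256. 185.]
wrist sensor_center 0.6 [ 0.4996 -0.3081  0.0418] [334. 107.]
wrist sensor_window 0.91 [ 0.4944 -0.3914  0.0339] [272. 186.]
wrist sensor_window 0.84 [ 0.508  -0.3042  0.0343] [343. 108.]
wrist sensor_window 0.69 [ 0.4104 -0.3219  0.0336] [230.  61.]
side sensor_center 0.9 [ 0.397  -0.3253  0.0406] [220. 263.]
side sensor_center 0.69 [ 0.4814 -0.3963  0.0385] [275. 272.]
side sensor_center 0.56 [ 0.4937 -0.3065  0.0366] [260. 250.]
side sensor_window 0.88 [ 0.4893 -0.3958  0.0328] [278. 274.]
side sensor_window 0.83 [ 0.5065 -0.3099  0.0267] [266. 254.]
side sensor_window 0.69 [ 0.4117 -0.3155  0.0292] [225. 264.]
```

View pics/wrist2.png

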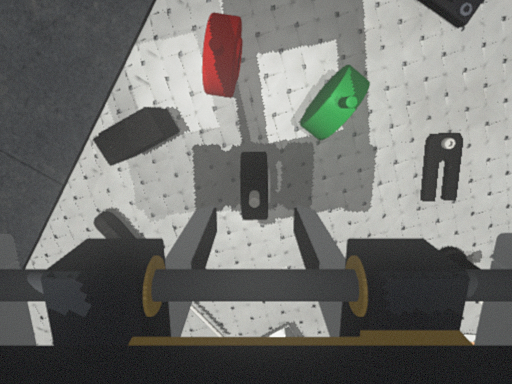

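View pics/side2.png

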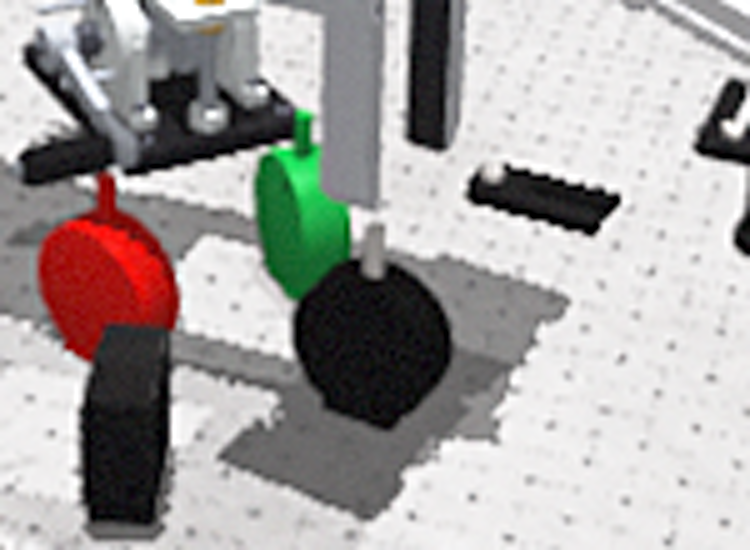

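Emit:
step_arm:
  rows:
    - [[0,-2,15,0,0,0,50],[0,0,20,0,0,0,50],[0,0,20,0,0,0,50],[0,0,11,0,0,0,50],[0,0,0,0,0,0,50],[0,0,0,0,0,0,30],[0,0,0,0,0,0,15],[0,0,0,0,0,0,10],[0,0,0,0,0,0,10],[0,0,0,0,0,0,10],[0,0,0,0,0,0,10]]
  grip_force: 20

```text
t: 6.45
position: [0.4812, -0.4006, 0.0355]
tcp_rot: [[0.847, 0.532, 0.001], [0.532, -0.847, -0.001], [0.0, 0.002, -1.0]]
contact_force: [-0.5, -0.4, 3.5]
grip_width: 0.0217
```

```bash
python3 - <<'E'
from h import *
o=readout.get_obs();print(o["t"],o["position"],o["tcp_rot"].round(3),o["contact_force"],o["grip_width"])
for c in("wrist","side"):
  im=imaging.snapshot(c);cv2.imwrite(f"pics/{c}3.png",im if c=="wrist" else cv2.resize(im[210:320,200:350],None,fx=5,fy=5,interpolation=cv2.INTER_CUBIC))
E
```

```text
6.45 [ 0.48119831 -0.40062857  0.03545174] [[ 0.847  0.532  0.001]
 [ 0.532 -0.847 -0.001]
 [ 0.     0.002 -1.   ]] [-0.51808988 -0.37807371  3.47935013] 0.021653295919172276
```

View pics/wrist3.png

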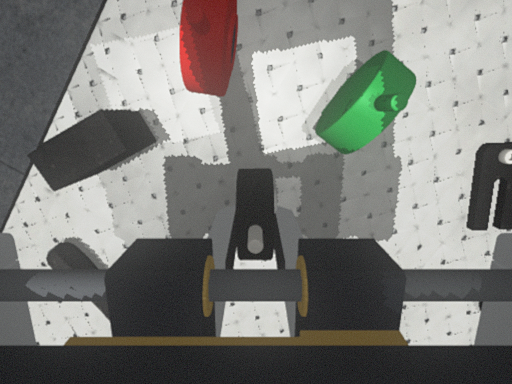

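View pics/side3.png

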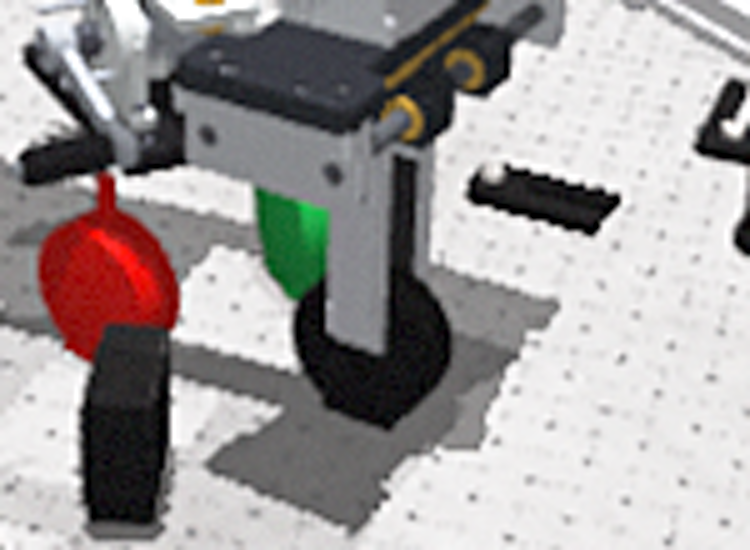

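```bash
python3 - <<'E'
from h import *
im=cv2.imread("pics/wrist3.png")
cv2.imwrite("pics/w3c.png",cv2.resize(im[160:280,205:305],None,fx=5,fy=5,interpolation=cv2.INTER_CUBIC))
o=readout.get_obs();T=o["position"];R=o["tcp_rot"]
for dy in(-4,0,4,8):
  b=T+R[:,1]*dy/1e3
  print(dy,[proj("wrist",np.r_[b[:2],z]).round(1) for z in(.061,.08)], [proj("wrist",b+R[:,1]*s+[0,0,.031-b[2]]).round(1) for s in(-.03,.03)])
E
```

```text
-4 [array([253.2, 228.8]), array([253. , 243.7])] [array([253.3, 166.6]), array([253.5, 252.2])]
0 [array([253.2, 235.3]), array([253., 251.])] [array([253.3, 172.7]), array([253.5, 257.5])]
4 [array([253.2, 241.8]), array([253. , 258.2])] [array([253.3, 178.8]), array([253.5, 262.7])]
8 [array([253.2, 248.2]), array([253. , 265.3])] [array([253.3, 184.8]), array([253.5, 267.9])]
```

View pics/w3c.png

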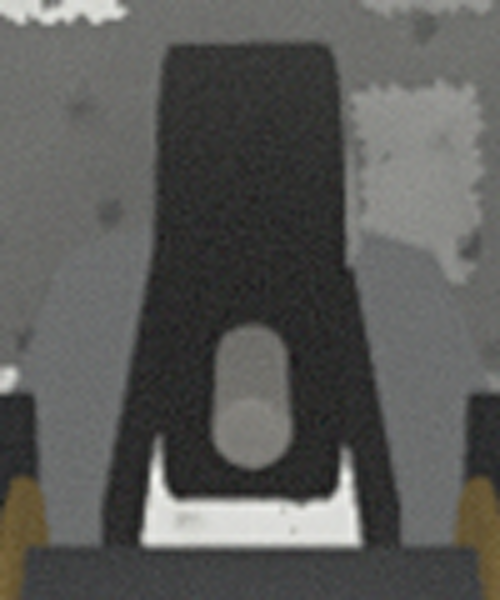

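Gripped at 21.7 mm. The post top at (255,246) puts the head about 2.4 mm towards tool -y. Next I lift, turn, and look at the lifter.

Emit:
step_arm:
  rows:
    - [[0,0,-10,0,0,0,10],[0,0,-20,0,0,0,10],[0,0,-35,0,0,0,10],[0,0,-40,0,0,0,10],[0,0,-40,0,0,0,10],[0,0,-35,0,0,0,10],[0,0,-20,0,0,-5,10],[0,0,-10,0,0,-7,10],[0,0,0,0,0,-8,10],[0,0,0,0,0,-8,10],[0,0,0,0,0,-8,10],[0,0,0,0,0,-8,10],[0,0,0,0,0,-7,10],[0,0,0,0,0,-5,10],[0,0,0,0,0,-2,10]]

```text
t: 8.05
position: [0.4801, -0.3992, 0.2435]
tcp_rot: [[-0.005, 1.0, -0.002], [1.0, 0.005, 0.002], [0.002, -0.002, -1.0]]
contact_force: [-0.2, -0.3, -1.1]
grip_width: 0.0221
```

Emit:
step_arm:
  rows:
    - [[10,5,0,0,0,0,10],[25,9,0,0,0,0,10],[35,11,0,0,0,0,10],[40,13,0,0,0,0,10],[40,13,0,0,0,0,10],[35,11,0,0,0,0,10],[25,10,0,0,0,0,10],[15,5,0,0,0,0,10],[6,2,0,0,0,0,10],[0,0,0,0,0,0,10],[0,0,0,0,0,0,10],[0,0,0,0,0,0,10]]

```text
t: 9.25
position: [0.5588, -0.1701, 0.2444]
tcp_rot: [[-0.0, 1.0, -0.0], [1.0, 0.0, -0.0], [-0.0, -0.0, -1.0]]
contact_force: [0.5, -0.1, -2.3]
grip_width: 0.0216
```

```bash
python3 - <<'E'
from h import *
o=readout.get_obs();print(o["t"],o["position"],o["tcp_rot"].round(3),o["contact_force"],o["grip_width"])
c="wrist"
im=imaging.snapshot(c);cv2.imwrite(f"pics/{c}4.png",im)
for t in ["sensor_center","sensor_window","pocket","iris_hole","crank_pivot","grip_center"]:
    for r in imaging.mark_of(c,t)[:2]: print(c,t,round(r["confidence"],2),w(c,r["location"]).round(4),proj(c,w(c,r["location"])).round())
E
```

```text
9.25 [ 0.55879965 -0.17010624  0.24437208] [[-0.  1. -0.]
 [ 1.  0. -0.]
 [-0. -0. -1.]] [ 0.49912764 -0.11796741 -2.30771382] 0.02161447370912934
wrist sensor_center 0.96 [ 0.5562 -0.1699  0.2475] [254. 216.]
wrist sensor_center 0.62 [ 0.4044 -0.3187  0.0431] [130.  36.]
wrist sensor_window 0.92 [ 0.506  -0.3012  0.0328] [154. 123.]
wrist sensor_window 0.61 [ 0.5604 -0.1621  0.2391] [265. 217.]
wrist pocket 0.79 [ 0.5101 -0.1445  0.0757] [276. 127.]
wrist pocket 0.63 [ 0.4206 -0.2233  0.0346] [211.  52.]
wrist iris_hole 0.89 [ 0.5088 -0.0736  0.1193] [347. 129.]
wrist iris_hole 0.65 [ 7.093e-01 -3.582e-01  5.000e-04] [135. 252.]
wrist grip_center 0.62 [ 0.4236 -0.2209  0.0347] [213.  55.]
```

View pics/wrist4.png

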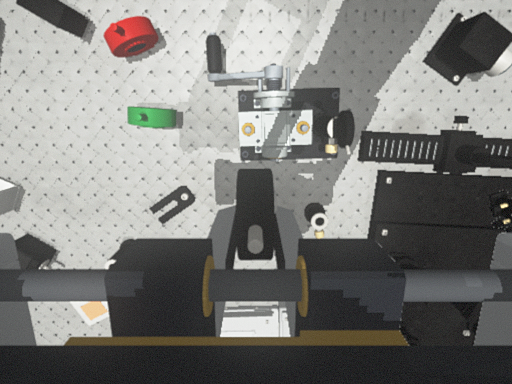

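```bash
python3 - <<'E'
from h import *
im=cv2.imread("pics/wrist4.png")
cv2.imwrite("pics/w4c.png",cv2.resize(im[75:175,230:360],None,fx=6,fy=6,interpolation=cv2.INTER_CUBIC))
E
```

```text
(no output)
```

View pics/w4c.png

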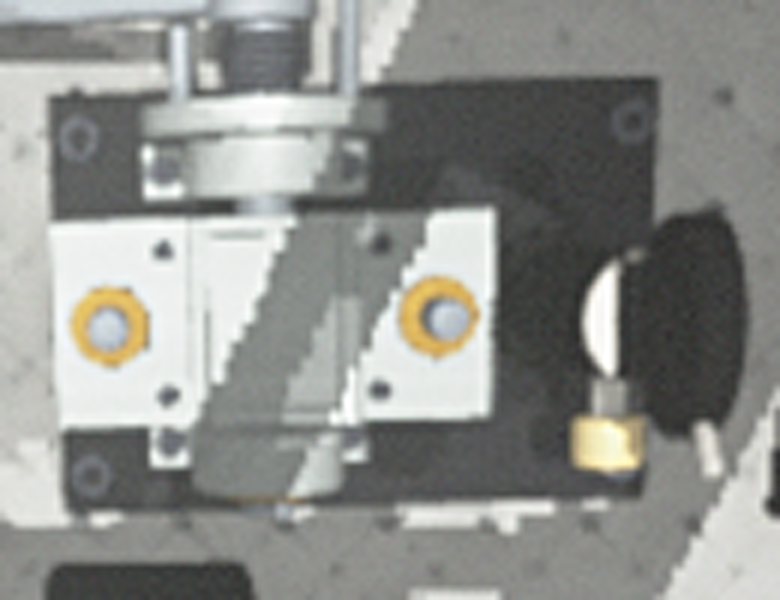

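```bash
cat >> h.py <<'E'
def ray(cam,px,z):
    c=imaging.get_calibration(cam);T=np.array(c["world_from_camera"]);K=np.array(c["camera_matrix"])
    v=np.linalg.inv(K)@[px[0],px[1],1];v=T[:3,:3]@(v*[1,-1,-1]);o=T[:3,3];return o+v*(z-o[2])/v[2]
E
python3 - <<'E'
from h import *
f=lambda x,y,z:ray("wrist",((x+.5)/6-.5+230,(y+.5)/6-.5+75),z)*1e3
for nm,pts,z in(("rods",[(110,326),(450,317)],.092),("bush",[(111,326),(440,317)],.080),("plate",[(50,225),(497,207),(62,430),(492,417)],.076),("bolts",[(79,137),(632,120),(92,475)],.012),("screws",[(164,250),(381,243),(168,395),(379,390)],.08),("rim",[(190,210),(345,210),(200,410),(340,410)],.0804)):
  P=np.array([f(a,b,z) for a,b in pts]);d=P[1]-P[0]
  print(nm,P.round(1)[:,:2].tolist(),"mid",P.mean(0).round(1)[:2],"len",np.linalg.norm(d).round(1),"pocket yaw",np.degrees(np.arctan2(-d[0],d[1])).round(2))
E
```

```text
rods [[510.9, -176.2], [509.2, -112.7]] mid [ 510.1 -144.5] len 63.5 pocket yaw 1.54
bush [[511.6, -176.3], [509.9, -112.7]] mid [ 510.8 -144.5] len 63.7 pocket yaw 1.59
plate [[492.6, -188.1], [489.2, -101.8], [532.3, -186.2], [529.6, -100.9]] mid [ 510.9 -144.3] len 86.3 pocket yaw 2.29
bolts [[473.5, -184.9], [469.7, -60.0], [550.4, -182.5]] mid [ 497.9 -142.4] len 125.0 pocket yaw 1.74
screws [[497.3, -166.1], [495.9, -124.5], [524.9, -165.2], [523.9, -124.0]] mid [ 510.5 -145. ] len 41.6 pocket yaw 1.85
rim [[489.8, -161.2], [489.8, -131.6], [527.8, -159.0], [527.8, -131.6]] mid [ 508.8 -145.8] len 29.5 pocket yaw 0.05
```

Emit:
step_arm:
  rows:
    - [[5,-8,0,0,0,-1.8,10],[9,-15,0,0,0,0,10],[9,-15,0,0,0,0,10],[5,-7,10,0,0,0,10],[0,0,25,0,0,0,10],[0,0,30,0,0,0,10],[0,0,25,0,0,0,10],[0,0,18,0,0,0,10],[0,0,10,0,0,0,10],[0,0,0,0,0,0,10],[0,0,0,0,0,0,10]]

```text
t: 10.7
position: [0.5138, -0.1422, 0.1273]
tcp_rot: [[-0.034, 0.999, 0.001], [0.999, 0.034, -0.001], [-0.001, 0.001, -1.0]]
contact_force: [0.7, 0.5, -1.6]
grip_width: 0.0217
```

```bash
python3 - <<'E'
from h import *
o=readout.get_obs();print(o["t"],o["position"],o["tcp_rot"].round(3),o["contact_force"],o["grip_width"])
for c in("wrist","side","top"):
  im=imaging.snapshot(c)
  if c=="side": im=cv2.resize(im[150:250,180:290],None,fx=6,fy=6,interpolation=cv2.INTER_CUBIC)
  if c=="top": im=cv2.resize(im[170:240,200:300],None,fx=7,fy=7,interpolation=cv2.INTER_CUBIC)
  cv2.imwrite(f"pics/{c}5.png",im)
E
```

```text
10.7 [ 0.51384455 -0.14224341  0.12729566] [[-0.034  0.999  0.001]
 [ 0.999  0.034 -0.001]
 [-0.001  0.001 -1.   ]] [ 0.66998864  0.45309922 -1.58072945] 0.021690424488714152
```

View pics/wrist5.png

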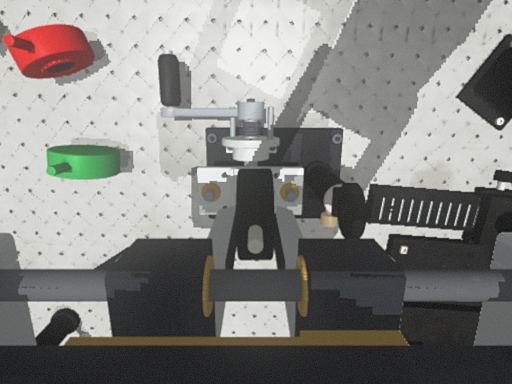

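View pics/side5.png

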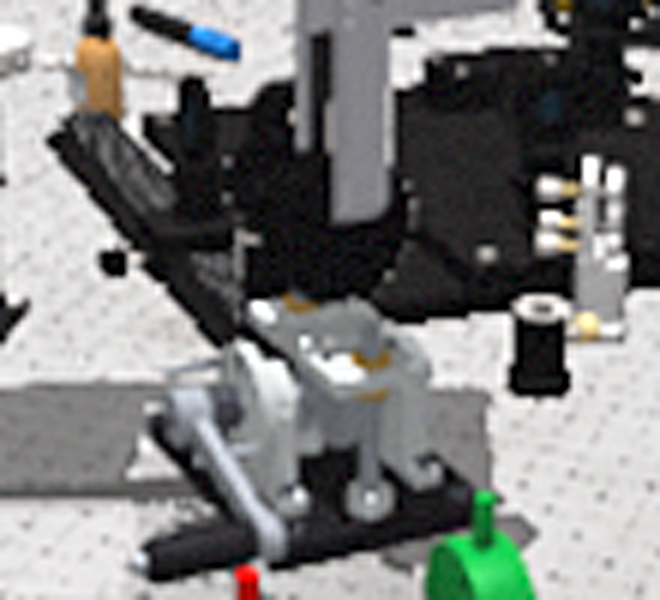

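```bash
python3 - <<'E'
from h import *
im=cv2.imread("pics/wrist5.png")
cv2.imwrite("pics/w5c.png",cv2.resize(im[155:265,185:315],None,fx=6,fy=6,interpolation=cv2.INTER_CUBIC))
E
```

View pics/w5c.png

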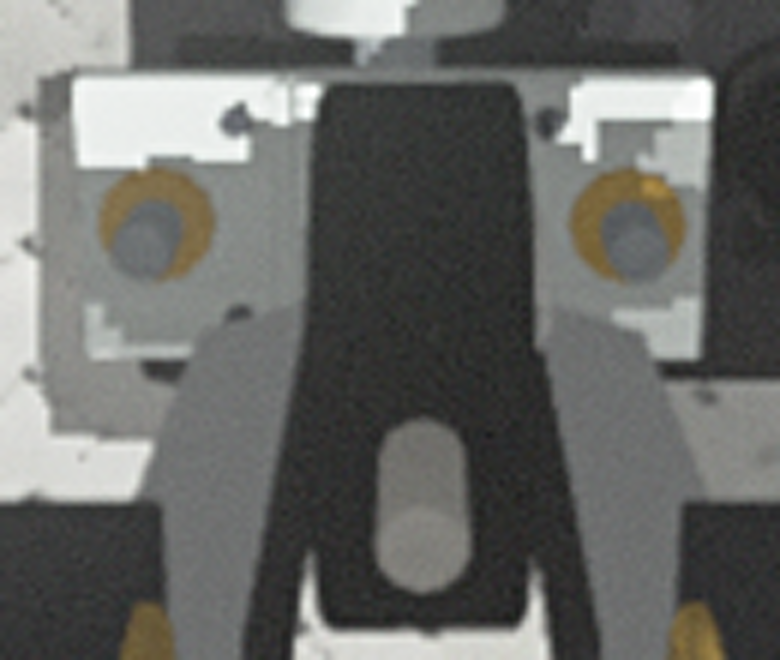

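View pics/top5.png

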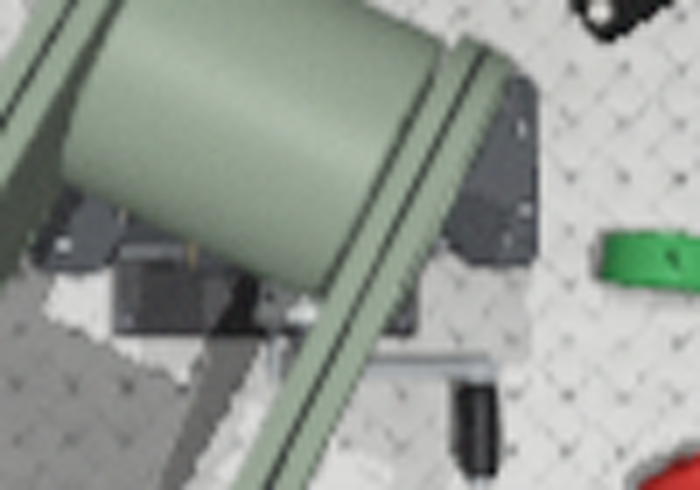

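```bash
python3 - <<'E'
from h import *
f=lambda x,y,z:ray("wrist",((x+.5)/6-.5+185,(y+.5)/6-.5+155),z)*1e3
A,B=f(145,242,.092),f(637,240,.092);d=B-A;print(A,B,(A+B)/2,np.linalg.norm(d),np.degrees(np.arctan2(-d[0],d[1])))
A,B=f(156,225,.079),f(628,225,.079);d=B-A;print(A,B,(A+B)/2,np.linalg.norm(d),np.degrees(np.arctan2(-d[0],d[1])))
print("post top",f(423,548,.1273-.0355+.08),"disc mid top", f((313+533)/2,345,.1273-.0355+.061))
E
```

```text
[ 510.69679681 -177.54341029   92.        ] [ 508.33063482 -114.55608402   92.        ] [ 509.51371582 -146.04974715   92.        ] 63.03175384601302 2.151343550082069
[ 512.13935954 -178.06156391   79.        ] [ 510.00895289 -114.12497285   79.        ] [ 511.07415622 -146.09326838   79.        ] 63.97207444540619 1.9084246408740901
post top [ 512.90632259 -141.8391207   171.8       ] disc mid top [ 501.63955682 -142.21177386  152.8       ]
```

```bash
python3 - <<'E'
from h import *
o=readout.get_obs();T=o["position"];R=o["tcp_rot"];print(T,R)
for i in range(2):
  W=np.array(imaging.get_calibration("wrist")["world_from_camera"]);print((R.T@(W[:3,3]-T)).round(4),(R.T@W[:3,:3]).round(4).tolist())
for dy in(-4,0):
  b=T+R[:,1]*dy/1e3;print(proj("wrist",b+[0,0,.0445]))
  print(ray("wrist",proj("wrist",b+[0,0,.0445]),b[2]+.0445),b)
# side view: pocket/head geometry projected
for nm,P in dict(pocket=[.5103,-.1455,.076],rod1=[.5114,-.1775,.092],rod2=[.5092,-.1135,.092]).items():
  p=proj("side",np.array(P));print(nm,p,(p-[180,150])*6)
E
```

```text
[ 0.51446084 -0.14254307  0.12797155] [[-0.03380581  0.99942504  0.00259765]
 [ 0.9994276   0.033809   -0.00119146]
 [-0.0012786   0.00255588 -0.99999592]]
[ 0.0005 -0.0678 -0.1795] [[1.0, 0.0008, -0.0004], [0.0007, -0.9714, -0.2374], [-0.0005, 0.2374, -0.9714]]
[ 0.0005 -0.0678 -0.1795] [[1.0, 0.0008, -0.0004], [0.0007, -0.9714, -0.2374], [-0.0005, 0.2374, -0.9714]]
[253.57411866 241.99200895]
[ 0.51046314 -0.1426783   0.17246133] [ 0.51046314 -0.1426783   0.12796133]
[253.58778535 249.30053514]
[ 0.51446084 -0.14254307  0.17247155] [ 0.51446084 -0.14254307  0.12797155]
pocket [236.38092371 204.24284618] [338.28554229 325.45707705]
rod1 [242.27793824 202.82026024] [373.66762946 316.92156145]
rod2 [230.79726283 193.68939378] [304.78357696 262.13636266]
```

```bash
python3 - <<'E'
from h import *
c=imaging.get_calibration("wrist");K=np.array(c["camera_matrix"]);W=np.array(c["world_from_camera"]);o=readout.get_obs()
R=o["tcp_rot"].T@W[:3,:3];t=o["tcp_rot"].T@(W[:3,3]-o["position"])
def tf(px,zt):
    v=R@(np.linalg.inv(K)@[px[0],px[1],1]*[1,-1,-1]);return ((t+v*(zt-t[2])/v[2])*1e3).round(2)[:2]
f=lambda x,y:((x+.5)/6-.5+185,(y+.5)/6-.5+155)
for Z in(.1273,.128):
  a,b=tf(f(145,242),Z-.092),tf(f(637,240),Z-.092);print("rods",a,b,(a+b)/2)
  a,b=tf(f(156,225),Z-.079),tf(f(628,225),Z-.079);print("bush",a,b,(a+b)/2)
print("post top",tf(f(423,548),-.0445),"post base",tf(f(423,462),-.0255))
g=lambda x,y:((x+.5)/5-.5+205,(y+.5)/5-.5+160)
print("at grasp",tf(g(252,432),-.0445),tf(g(252,360),-.0255))
E
```

```text
rods [-34.69  -5.24] [28.14 -5.45] [-3.275 -5.345]
bush [-35.25  -3.84] [28.54 -3.79] [-3.355 -3.815]
rods [-34.81  -5.04] [28.23 -5.25] [-3.29  -5.145]
bush [-35.36  -3.65] [28.62 -3.59] [-3.37 -3.62]
post top [ 0.7  -1.74] post base [ 0.73 -1.29]
at grasp [ 0.66 -1.7 ] [ 0.68 -1.28]
```

```bash
cat >> h.py <<'E'
_o=readout.get_obs();_c=imaging.get_calibration("wrist");_K=np.array(_c["camera_matrix"]);_W=np.array(_c["world_from_camera"])
_R=_o["tcp_rot"].T@_W[:3,:3];_t=_o["tcp_rot"].T@(_W[:3,3]-_o["position"])
def tf(px,zt):
    "wrist pixel -> tool xy (mm) at tool depth zt"
    v=_R@(np.linalg.inv(_K)@[px[0],px[1],1]*[1,-1,-1]);return ((_t+v*(zt-_t[2])/v[2])*1e3).round(2)[:2]
E
python3 - <<'E'
from h import *
f=lambda x,y:((x+.5)/6-.5+230,(y+.5)/6-.5+75)
for Z in(.2435,.2450):
  a,b=tf(f(110,326),Z-.092),tf(f(450,317),Z-.092);print("rods",a,b,(a+b)/2)
  a,b=tf(f(111,326),Z-.079),tf(f(440,317),Z-.079);print("bush",a,b,(a+b)/2)
E
```

```text
rods [ -7.01 -48.17] [ 56.3  -49.77] [ 24.645 -48.97 ]
bush [ -7.12 -47.4 ] [ 56.56 -49.07] [ 24.72  -48.235]
rods [ -7.05 -48.08] [ 56.56 -49.69] [ 24.755 -48.885]
bush [ -7.15 -47.31] [ 56.8  -48.98] [ 24.825 -48.145]
```

```bash
python3 - <<'E'
from h import *
f4=lambda x,y:((x+.5)/6-.5+230,(y+.5)/6-.5+75)
f5=lambda x,y:((x+.5)/6-.5+185,(y+.5)/6-.5+155)
P5=[(72,75),(713,75),(85,360),(703,362)];P4=[(50,225),(497,207),(62,430),(492,417)]
for f,P,Z in((f4,P4,.2444),(f5,P5,.1276)):
  for zp in(.076,):
    q=np.array([tf(f(*p),Z-zp) for p in P]);print(q.tolist(),q.mean(0),"w",q[1]-q[0],q[3]-q[2],"h",q[2]-q[0],q[3]-q[1])
E
```

```text
[[-18.87, -66.41], [67.38, -69.73], [-17.06, -26.81], [68.26, -29.32]] [ 24.9275 -48.0675] w [86.25 -3.32] [85.32 -2.51] h [ 1.81 39.6 ] [ 0.88 40.41]
[[-46.27, -23.83], [39.79, -23.76], [-46.4, 16.66], [39.97, 17.03]] [-3.2275 -3.475 ] w [8.606e+01 7.000e-02] [86.37  0.37] h [-0.13 40.49] [ 0.18 40.79]
```

Emit:
step_arm:
  rows:
    - [[-2,-1.5,0,0,0,0,10],[-1.5,-1,4,0,0,0,10],[0,0,3,0,0,0,10],[0,0,0,0,0,0,10],[0,0,0,0,0,0,10],[0,0,0,0,0,0,10]]

```text
t: 11.45
position: [0.5111, -0.1457, 0.1194]
tcp_rot: [[-0.034, 0.999, -0.0], [0.999, 0.034, 0.0], [0.0, -0.0, -1.0]]
contact_force: [-0.4, -0.9, -1.6]
grip_width: 0.0217
```

```bash
python3 - <<'E'
from h import *
o=readout.get_obs();print(o["t"],o["position"],o["tcp_rot"].round(4),o["contact_force"],o["grip_width"])
for c in("wrist","side"):
  im=imaging.snapshot(c)
  if c=="side": im=cv2.resize(im[175:235,200:280],None,fx=9,fy=9,interpolation=cv2.INTER_CUBIC)
  if c=="wrist": im=cv2.resize(im[155:265,185:315],None,fx=6,fy=6,interpolation=cv2.INTER_CUBIC)
  cv2.imwrite(f"pics/{c}6.png",im)
E
```

```text
11.45 [ 0.51105542 -0.14568228  0.11941125] [[-0.0335  0.9994 -0.    ]
 [ 0.9994  0.0335  0.    ]
 [ 0.     -0.     -1.    ]] [-0.43015977 -0.86042923 -1.62404883] 0.021692206501894847
```

View pics/wrist6.png

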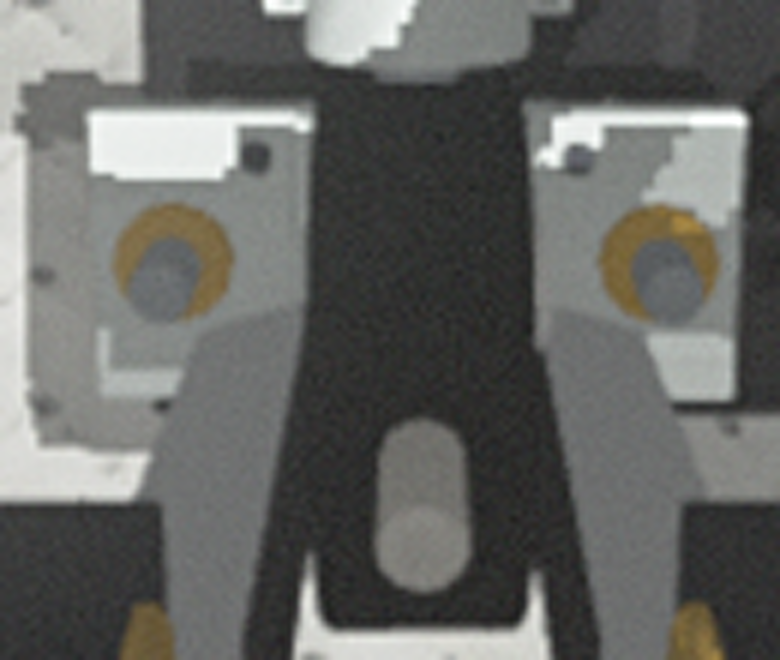

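View pics/side6.png

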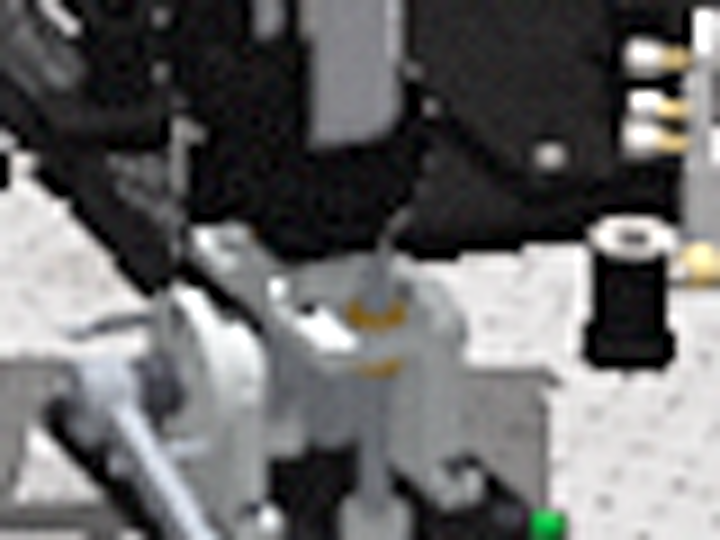

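```bash
python3 - <<'E'
from h import *
f5=lambda x,y:((x+.5)/6-.5+185,(y+.5)/6-.5+155)
Z=.1196
for nm,P,z in(("plate",[(87,107),(750,107),(100,398),(738,402)],.076),("rods",[(163,282),(670,282)],.092),("bush",[(174,262),(659,262)],.084)):
    q=np.array([tf(f5(*p),Z-z) for p in P]);print(nm,q.tolist(),q.mean(0))
print(tf(f5(423,548),-.0445),tf(f5(423,462),-.0255))
E
```

```text
plate [[-42.88, -21.13], [43.43, -21.05], [-42.98, 19.18], [43.59, 19.84]] [ 0.29 -0.79]
rods [[-31.38, -2.34], [31.41, -2.28]] [ 0.015 -2.31 ]
bush [[-31.1, -2.49], [31.11, -2.43]] [ 0.005 -2.46 ]
[ 0.71 -1.75] [ 0.74 -1.3 ]
```

Emit:
step_arm:
  rows:
    - [[-0.4,0,1,0,0,0,10],[0,0,1.5,0,0,0,10],[0,0,1.5,0,0,0,10],[0,0,1,0,0,0,10],[0,0,0,0,0,0,10]]

```text
t: 12.05
position: [0.5108, -0.146, 0.1142]
tcp_rot: [[-0.034, 0.999, -0.001], [0.999, 0.034, 0.0], [0.0, -0.001, -1.0]]
contact_force: [-0.2, 0.2, -1.7]
grip_width: 0.0216
```

Emit:
step_arm:
  rows:
    - [[0,0,1,0,0,0,10],[0,0,1,0,0,0,10],[0,0,0,0,0,0,10]]

```text
t: 12.35
position: [0.5109, -0.146, 0.1123]
tcp_rot: [[-0.034, 0.999, -0.0], [0.999, 0.034, 0.0], [0.0, -0.0, -1.0]]
contact_force: [0.1, 0.4, -2.2]
grip_width: 0.0218
```

Emit:
step_arm:
  rows:
    - [[0,0,0.6,0,0,0,10],[0,0,0.6,0,0,0,10],[0,0,0,0,0,0,10]]

```text
t: 12.65
position: [0.5111, -0.1461, 0.1117]
tcp_rot: [[-0.034, 0.999, 0.0], [0.999, 0.034, -0.0], [-0.0, 0.0, -1.0]]
contact_force: [-1.0, 0.5, 0.5]
grip_width: 0.0218
```

```bash
python3 - <<'E'
from h import *
o=readout.get_obs();print(o["t"],o["position"],o["contact_force"],o["torque"],o["grip_width"])
c="side";im=imaging.snapshot(c)
cv2.imwrite("pics/side7.png",cv2.resize(im[165:235,190:280],None,fx=8,fy=8,interpolation=cv2.INTER_CUBIC))
E
```

```text
12.65 [ 0.51114706 -0.14612485  0.11168536] [-1.00563472  0.49691618  0.54338861] [0.20084497 0.24429166 0.01131211] 0.021789734257246434
```

View pics/side7.png

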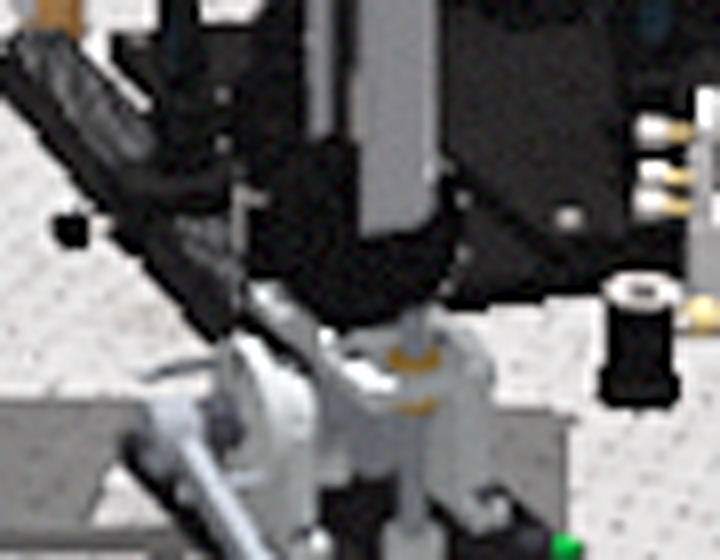

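Contact appears at the expected seating height (underside at about 76 mm), so I release.

Emit:
step_arm:
  rows:
    - [[0,0,0,0,0,0,23],[0,0,0,0,0,0,25],[0,0,0,0,0,0,32],[0,0,0,0,0,0,40],[0,0,0,0,0,0,40],[0,0,0,0,0,0,40]]

```text
t: 13.3
position: [0.511, -0.1461, 0.1113]
tcp_rot: [[-0.034, 0.999, 0.0], [0.999, 0.034, -0.0], [-0.0, 0.0, -1.0]]
contact_force: [-0.2, -0.2, -0.6]
grip_width: 0.0396
```

```bash
python3 - <<'E'
from h import *
o=readout.get_obs();print(o["t"],o["position"],o["contact_force"],o["grip_width"])
for c in("wrist","side"):
  im=imaging.snapshot(c)
  if c=="side": im=cv2.resize(im[165:235,190:280],None,fx=8,fy=8,interpolation=cv2.INTER_CUBIC)
  if c=="wrist": im=cv2.resize(im[155:265,185:315],None,fx=6,fy=6,interpolation=cv2.INTER_CUBIC)
  cv2.imwrite(f"pics/{c}8.png",im)
E
```

```text
13.3 [ 0.51104132 -0.14607881  0.11125148] [-0.16163814 -0.24674082 -0.60146955] 0.03964206600664864
```

View pics/wrist8.png

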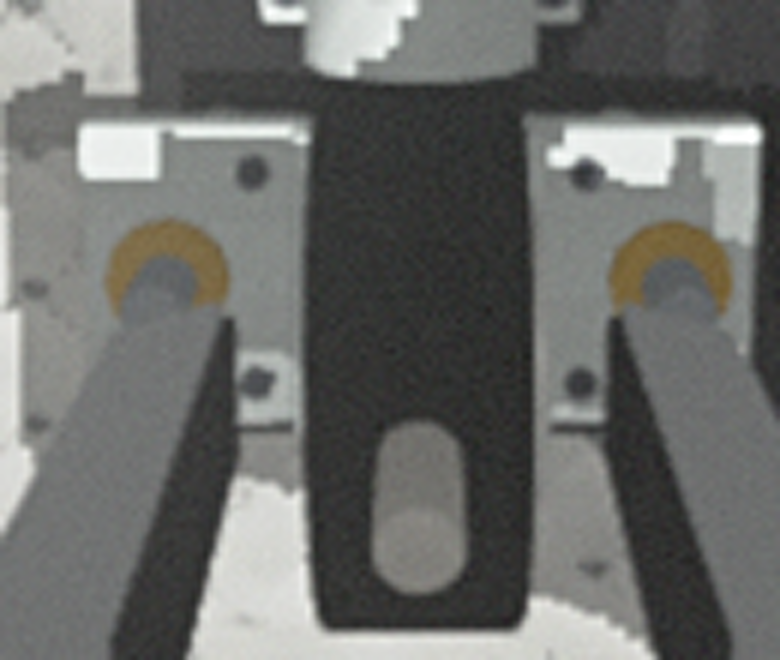

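View pics/side8.png

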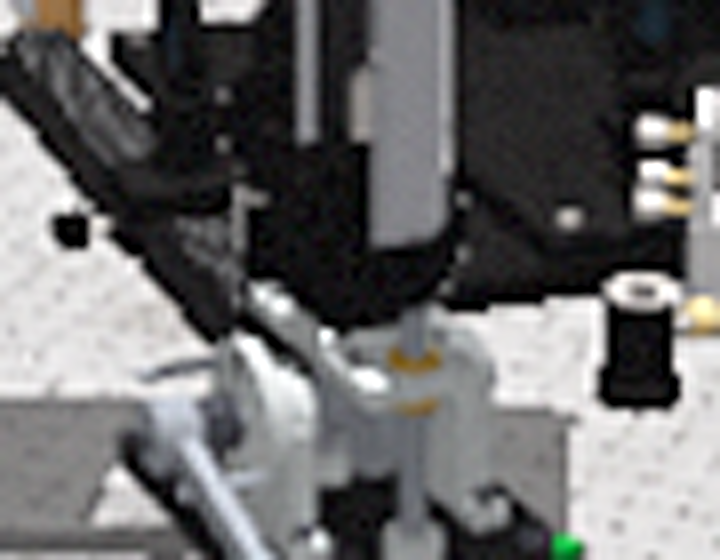

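The head stands in the pocket upright and released: post top at crop (419,548), midway between the bushings at (168,270) and (671,270). I lift clear and go over the lever grip.

Emit:
step_arm:
  rows:
    - [[0,0,-5,0,0,0,40],[0,0,-15,0,0,0,40],[0,0,-30,0,0,0,40],[0,0,-30,0,0,0,40],[0,0,-15,0,0,0,40],[-6,-8,0,0,0,0,40],[-18,-24,0,0,0,0,40],[-24,-32,0,0,0,0,40],[-18,-24,0,0,0,0,40],[-6,-8,0,0,0,0,40],[0,0,0,0,0,0,40],[0,0,0,0,0,0,40]]

```text
t: 14.6
position: [0.4177, -0.2209, 0.2059]
tcp_rot: [[-0.033, 0.999, 0.0], [0.999, 0.033, 0.001], [0.001, 0.0, -1.0]]
contact_force: [0.1, 0.4, -0.9]
grip_width: 0.0402
```

```bash
python3 - <<'E'
from h import *
o=readout.get_obs();print(o["t"],o["position"],o["tcp_rot"].round(4),o["contact_force"],o["grip_width"])
for c in("wrist","side"):
  im=imaging.snapshot(c)
  for t in ["grip_center","crank_pivot","pocket","sensor_center"]:
    for r in imaging.mark_of(c,t)[:2]: print(c,t,round(r["confidence"],2),w(c,r["location"]).round(4),proj(c,w(c,r["location"])).round())
  if c=="side": im=cv2.resize(im[140:240,180:290],None,fx=6,fy=6,interpolation=cv2.INTER_CUBIC)
  cv2.imwrite(f"pics/{c}9.png",im)
E
```

```text
14.6 [ 0.41769644 -0.22088241  0.20587476] [[-3.330e-02  9.994e-01  1.000e-04]
 [ 9.994e-01  3.330e-02  8.000e-04]
 [ 8.000e-04  1.000e-04 -1.000e+00]] [ 0.08922976  0.37636336 -0.94756373] 0.040195860763410994
wrist grip_center 0.82 [ 0.4259 -0.2226  0.0349] [252. 174.]
wrist crank_pivot 0.57 [0.4161 0.1107 0.0016] [501. 170.]
wrist sensor_center 0.87 [ 0.4978 -0.3054  0.0392] [185. 228.]
wrist sensor_center 0.76 [ 0.4059 -0.3232  0.0442] [168. 156.]
side grip_center 0.45 [ 0.4183 -0.2188  0.0355] [212. 240.]
side crank_pivot 0.56 [ 0.4178 -0.1507  0.0505] [201. 221.]
side pocket 0.46 [ 0.5053 -0.1432  0.0727] [234. 205.]
side sensor_center 0.92 [ 0.4942 -0.3087  0.0379] [260. 250.]
side sensor_center 0.82 [ 0.508  -0.1442  0.1168] [235. 188.]
```

View pics/wrist9.png

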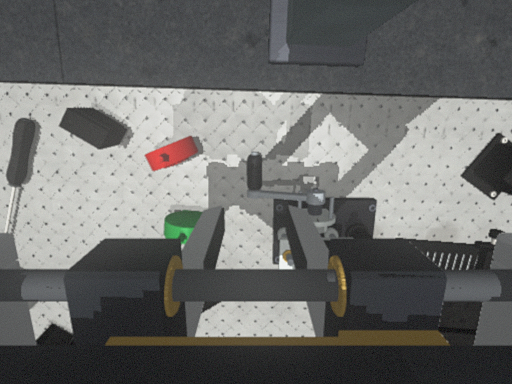

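View pics/side9.png

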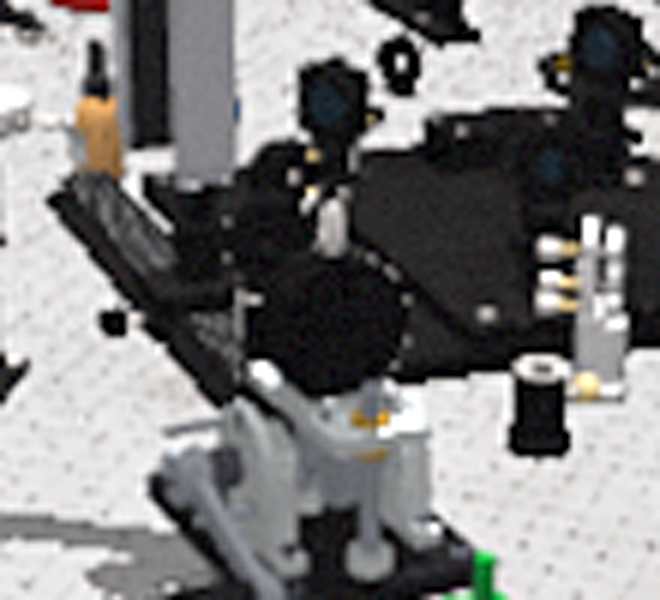

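```bash
python3 - <<'E'
from h import *
im=cv2.imread("pics/wrist9.png");cv2.imwrite("pics/w9c.png",cv2.resize(im[140:230,215:335],None,fx=6,fy=6,interpolation=cv2.INTER_CUBIC))
for p in((254.5,154),(254.5,188),(254.5,196)): print(tf(p,.2059-.040))
E
```

```text
[  0.34 -17.89]
[ 0.3  24.01]
[ 0.29 34.21]
```

View pics/w9c.png

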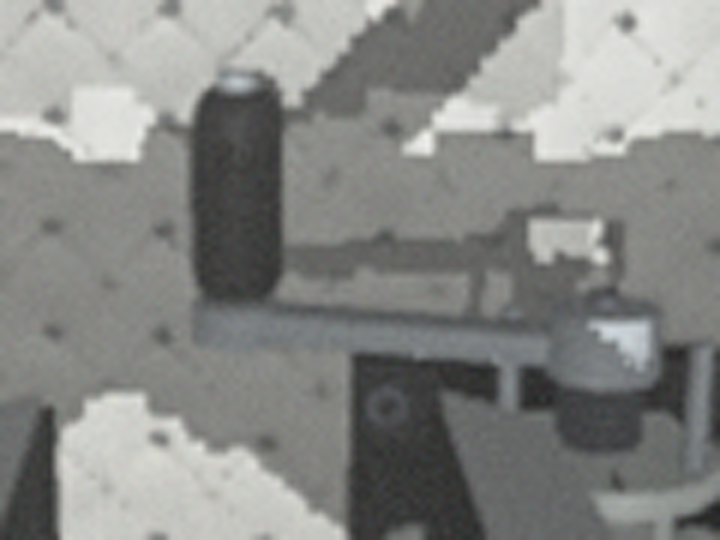

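Emit:
step_arm:
  rows:
    - [[0,0,15,0,0,0,40],[0,0,30,0,0,0,40],[0,0,40,0,0,0,40],[0,0,40,0,0,0,40],[0,0,30,0,0,0,40],[0,0,20,0,0,0,40],[0,0,14,0,0,0,40],[0,0,0,0,0,0,40],[0,0,0,0,0,0,40],[0,0,0,0,0,0,25],[0,0,0,0,0,0,15],[0,0,0,0,0,0,10],[0,0,0,0,0,0,10],[0,0,0,0,0,0,10]]
  grip_force: 30

```text
t: 16.5
position: [0.4181, -0.2216, 0.0179]
tcp_rot: [[-0.034, 0.999, 0.001], [0.999, 0.034, -0.001], [-0.001, 0.001, -1.0]]
contact_force: [-0.4, 0.1, 3.7]
grip_width: 0.0171
```

```bash
python3 - <<'E'
from h import *
o=readout.get_obs();print(o["t"],o["position"],o["tcp_rot"].round(4),o["contact_force"],o["grip_width"])
for c in("wrist","side"):
  im=imaging.snapshot(c)
  if c=="side": im=cv2.resize(im[150:270,180:290],None,fx=5,fy=5,interpolation=cv2.INTER_CUBIC)
  cv2.imwrite(f"pics/{c}10.png",im)
E
```

```text
16.5 [ 0.41811095 -0.22162657  0.01791796] [[-3.350e-02  9.994e-01  1.300e-03]
 [ 9.994e-01  3.350e-02 -8.000e-04]
 [-9.000e-04  1.300e-03 -1.000e+00]] [-0.37174782  0.11804915  3.68069187] 0.017089302845222188
```

View pics/wrist10.png

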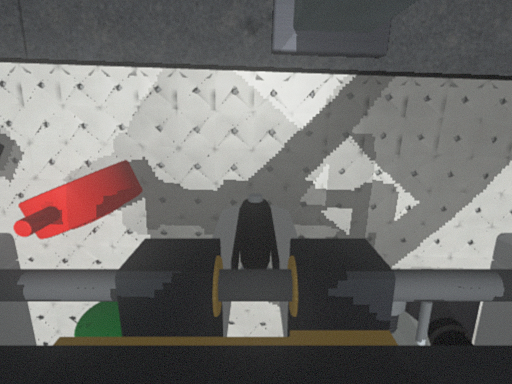

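View pics/side10.png

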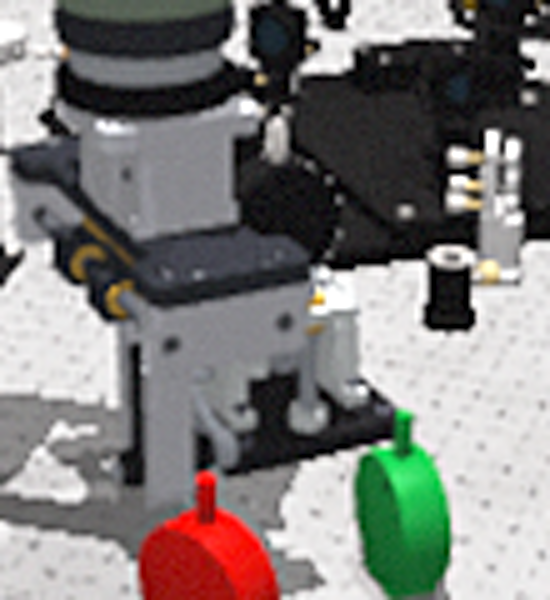

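```bash
python3 - <<'E'
import numpy as np
n=34;s=np.linspace(0,1,n+1);s=np.clip(s,0,1)
# gentle ramps
v=np.r_[.4,.7,np.ones(n-4),.7,.4];s=np.r_[0,np.cumsum(v)/v.sum()]
a=np.radians(-15+105*s);P=np.c_[-75*np.cos(a),-75*np.sin(a)]
acc=np.zeros(2)
for i in range(n):
    d=np.round(P[i+1]-P[0]-acc,1);acc+=d;print(i,d.tolist(),round(np.degrees(a[i+1])))
E
```

```text
0 [-0.4, -1.7] -14
1 [-0.7, -2.9] -11
2 [-0.7, -4.2] -8
3 [-0.5, -4.2] -5
4 [-0.2, -4.3] -2
5 [-0.0, -4.2] 2
6 [0.2, -4.3] 5
7 [0.5, -4.2] 8
8 [0.7, -4.3] 11
9 [1.0, -4.1] 15
10 [1.2, -4.1] 18
11 [1.4, -4.0] 21
12 [1.7, -4.0] 24
13 [1.9, -3.8] 28
14 [2.0, -3.7] 31
15 [2.3, -3.6] 34
16 [2.5, -3.5] 38
17 [2.7, -3.3] 41
18 [2.9, -3.1] 44
19 [3.1, -3.0] 47
20 [3.2, -2.8] 51
21 [3.4, -2.6] 54
22 [3.5, -2.5] 57
23 [3.6, -2.2] 60
24 [3.8, -2.0] 64
25 [3.9, -1.8] 67
26 [3.9, -1.5] 70
27 [4.1, -1.4] 73
28 [4.1, -1.1] 77
29 [4.2, -0.8] 80
30 [4.2, -0.7] 83
31 [4.3, -0.4] 86
32 [2.9, -0.1] 89
33 [1.7, -0.0] 90
```

Emit:
step_arm:
  rows:
    - [[-0.4,0,-1.7,0,0,0,10],[-0.7,0,-2.9,0,0,0,10],[-0.7,0,-4.2,0,0,0,10],[-0.5,0,-4.2,0,0,0,10],[-0.2,0,-4.3,0,0,0,10],[0,0,-4.2,0,0,0,10],[0.2,0,-4.3,0,0,0,10],[0.5,0,-4.2,0,0,0,10],[0.7,0,-4.3,0,0,0,10]]

```text
t: 17.5
position: [0.4179, -0.2227, 0.0521]
tcp_rot: [[-0.033, 0.999, 0.001], [0.999, 0.033, -0.001], [-0.001, 0.001, -1.0]]
contact_force: [5.4, -1.8, -5.9]
grip_width: 0.0174
```

```bash
python3 - <<'E'
from h import *
o=readout.get_obs();print(o["t"],o["position"],o["contact_force"],o["grip_width"])
for c in("wrist","side"):
  im=imaging.snapshot(c)
  if c=="side": im=cv2.resize(im[150:270,180:290],None,fx=5,fy=5,interpolation=cv2.INTER_CUBIC)
  cv2.imwrite(f"pics/{c}11.png",im)
E
```

```text
17.5 [ 0.41794005 -0.22274363  0.05210717] [ 5.40510663 -1.84538551 -5.94099372] 0.01743167668235012
```

View pics/wrist11.png

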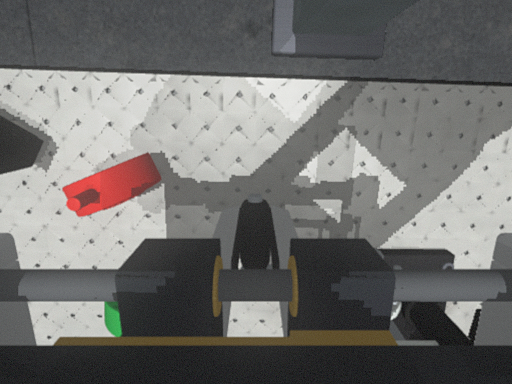

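View pics/side11.png

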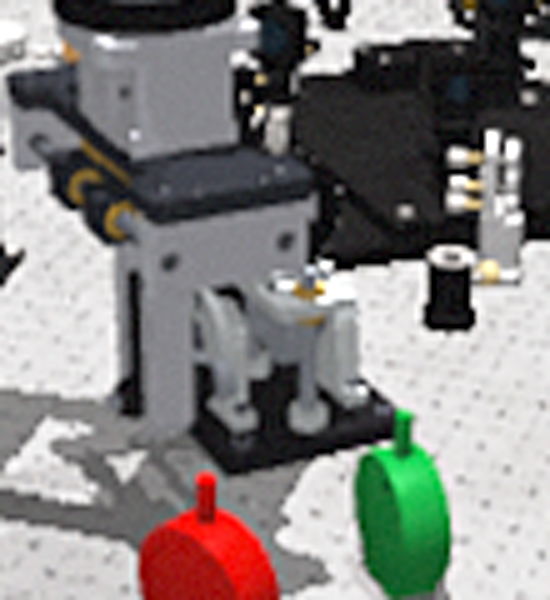

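Emit:
step_arm:
  rows:
    - [[1,0,-4.1,0,0,0,10],[1.2,0,-4.1,0,0,0,10],[1.4,0,-4,0,0,0,10],[1.7,0,-4,0,0,0,10],[1.9,0,-3.8,0,0,0,10],[2,0,-3.7,0,0,0,10],[2.3,0,-3.6,0,0,0,10],[2.5,0,-3.5,0,0,0,10],[2.7,0,-3.3,0,0,0,10],[2.9,0,-3.1,0,0,0,10]]

```text
t: 18.6
position: [0.4174, -0.2037, 0.0892]
tcp_rot: [[-0.034, 0.999, 0.001], [0.999, 0.034, -0.002], [-0.002, 0.001, -1.0]]
contact_force: [5.8, -3.6, -5.2]
grip_width: 0.017
```

Emit:
step_arm:
  rows:
    - [[3.1,0,-3,0,0,0,10],[3.2,0,-2.8,0,0,0,10],[3.4,0,-2.6,0,0,0,10],[3.5,0,-2.5,0,0,0,10],[3.6,0,-2.2,0,0,0,10],[3.8,0,-2,0,0,0,10],[3.9,0,-1.8,0,0,0,10]]

```text
t: 19.3
position: [0.4167, -0.1798, 0.1062]
tcp_rot: [[-0.034, 0.999, 0.002], [0.999, 0.034, -0.004], [-0.004, 0.002, -1.0]]
contact_force: [5.8, -4.7, -5.4]
grip_width: 0.0173
```

```bash
python3 - <<'E'
from h import *
o=readout.get_obs();print(o["t"],o["position"],o["contact_force"],o["grip_width"])
for c in("wrist","side"):
  im=imaging.snapshot(c)
  if c=="side": im=cv2.resize(im[130:250,180:290],None,fx=5,fy=5,interpolation=cv2.INTER_CUBIC)
  cv2.imwrite(f"pics/{c}12.png",im)
E
```

```text
19.3 [ 0.41670482 -0.17980755  0.10619497] [ 5.84374451 -4.68602586 -5.41909019] 0.017323238645128823
```

View pics/wrist12.png

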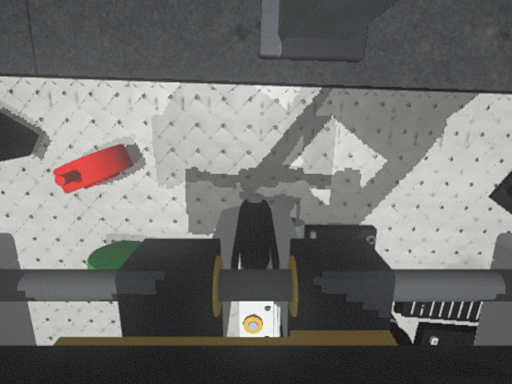

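View pics/side12.png

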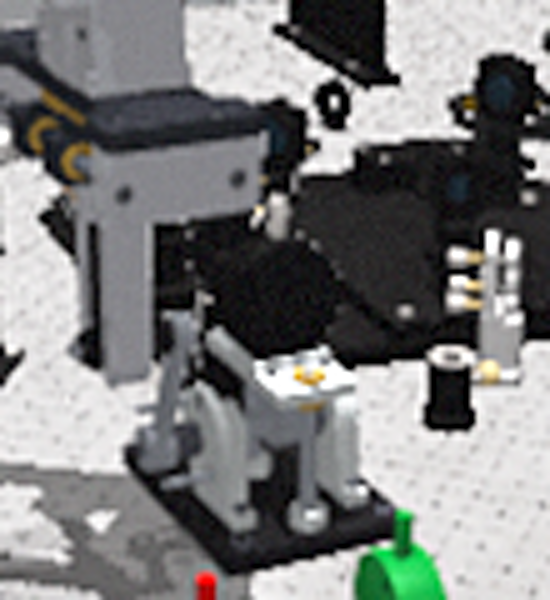

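Emit:
step_arm:
  rows:
    - [[3.9,0,-1.5,0,0,0,10],[4.1,0,-1.4,0,0,0,10],[4.1,0,-1.1,0,0,0,10],[4.2,0,-0.8,0,0,0,10],[4.2,0,-0.7,0,0,0,10],[4.3,0,-0.4,0,0,0,10],[2.9,0,-0.1,0,0,0,10],[1.7,0,0,0,0,0,10],[0,0,0,0,0,0,10],[0,0,0,0,0,0,10],[0,0,0,0,0,0,10]]

```text
t: 20.5
position: [0.4159, -0.151, 0.1126]
tcp_rot: [[-0.034, 0.999, 0.002], [0.999, 0.034, -0.004], [-0.004, 0.002, -1.0]]
contact_force: [4.1, -4.7, -2.4]
grip_width: 0.0172
```

```bash
python3 - <<'E'
from h import *
o=readout.get_obs();print(o["t"],o["position"],o["contact_force"],o["torque"],o["grip_width"])
for c in("wrist","side","top"):
  im=imaging.snapshot(c)
  for t in ["grip_center","crank_pivot","pocket","sensor_center","sensor_window","iris_hole"]:
    for r in imaging.mark_of(c,t)[:3]: print(c,t,round(r["confidence"],2),w(c,r["location"]).round(4))
  if c=="side": im=cv2.resize(im[130:250,180:290],None,fx=5,fy=5,interpolation=cv2.INTER_CUBIC)
  if c=="top": im=cv2.resize(im[160:260,200:320],None,fx=6,fy=6,interpolation=cv2.INTER_CUBIC)
  cv2.imwrite(f"pics/{c}13.png",im)
E
```

```text
20.5 [ 0.41585301 -0.15095392  0.11264786] [ 4.0734032  -4.71265885 -2.41327222] [-0.85819919 -0.68023007 -0.10903564] 0.017176672691070965
wrist grip_center 0.77 [ 0.4209 -0.1503  0.1275]
wrist sensor_center 0.69 [ 0.4009 -0.3214  0.0456]
wrist sensor_window 0.67 [ 0.5077 -0.3016  0.0341]
wrist sensor_window 0.61 [ 0.4128 -0.3179  0.0303]
side grip_center 0.63 [ 0.4168 -0.1515  0.1293]
side grip_center 0.39 [ 0.7031 -0.3632 -0.0032]
side crank_pivot 0.8 [ 0.4153 -0.1508  0.0524]
side pocket 0.47 [ 0.5062 -0.144   0.0837]
side sensor_center 0.85 [ 0.3984 -0.323   0.04  ]
side sensor_center 0.82 [ 0.5078 -0.1427  0.1278]
side sensor_center 0.29 [ 0.5079 -0.1513  0.0543]
side sensor_window 0.87 [ 0.4109 -0.3144  0.0266]
side sensor_window 0.85 [ 0.5082 -0.1347  0.1188]
side sensor_window 0.73 [ 0.5043 -0.3079  0.0284]
side iris_hole 0.73 [ 0.5019 -0.0807  0.1186]
side iris_hole 0.17 [ 0.5075 -0.1479  0.0537]
top crank_pivot 0.54 [ 0.375  -0.4105  0.0013]
top pocket 0.68 [ 0.5096 -0.1428  0.086 ]
top sensor_center 0.63 [ 0.4957 -0.3038  0.0399]
top sensor_center 0.56 [ 0.4042 -0.3178  0.0365]
top sensor_center 0.54 [ 0.5105 -0.1434  0.1276]
top sensor_window 0.6 [ 0.5084 -0.3091  0.0325]
top sensor_window 0.59 [ 0.5101 -0.1368  0.1181]
top sensor_window 0.58 [ 0.4142 -0.3181  0.0317]
top iris_hole 0.59 [ 0.5148 -0.0773  0.1176]
```

View pics/wrist13.png

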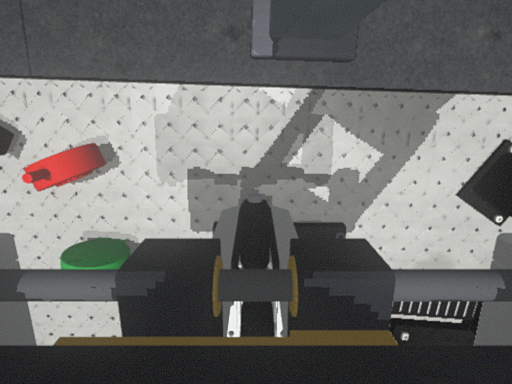

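View pics/side13.png

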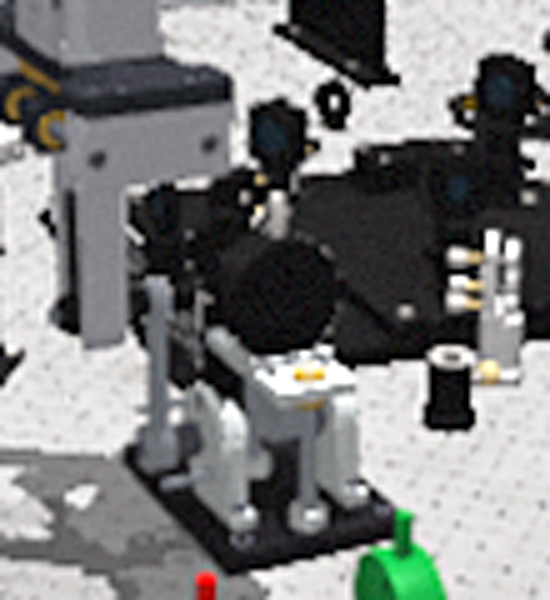

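View pics/top13.png

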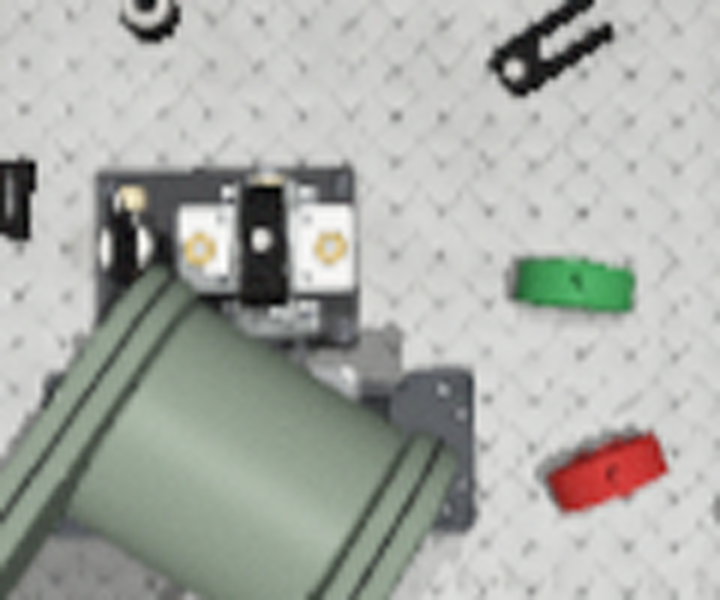

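The lever is vertical, the table is raised, and the head stands centred in the pocket: post at (262,238) between the bushings at (200,248) and (330,246) in the top crop. The tool carries about 4.7 N, so I hand in while holding.

```bash
python3 - <<'E'
from h import *
print(finish_job()); o=readout.get_obs();print(o["t"],o["position"],o["contact_force"],o["grip_width"])
E
```

```text
the job is handed in; nothing more can be done
None
the job is handed in; nothing more can be done
```

The job is handed in at about 21 s of the 54 s allowed. The black sensor head stands in the lifter's pocket, and the gripper is holding the lever upright; no verdict was reported.

**What I did:** I picked up the black head (not the red or green one) by its disc faces and turned its window towards the iris. I lowered it into the pocket, felt it seat at the expected height, and released it with the lever still down. I then gripped the lever handle and swung it about 105° up to vertical.

**Last checks:**
- **Lever:** the side view shows it vertical. The handle's y matches the pivot's to within about 2 mm (2°), the lever pushes back with about 4.7 N where about 5 N was expected, and the handle is gripped at 17 mm.
- **Sensor head:** it is upright and midway between the table's bushings. The top and side cameras put its centre about 42–44 mm above the pocket floor they report. That is more than the allowed 38–41.5 mm, but those estimates are only good to about 4 mm. The window is about 7–8 mm to the iris side of the centre, level with the iris hole to within about 1 mm.
- **Contact:** no picture shows the robot touching the head or the table, and the other loose parts still in view look unmoved. I did not measure their positions again at the end.

**Disagreement:** the wrist camera's estimates of the pocket position differed by about 2 mm between views. I settled that by the contact-free lowering into the pocket. A steady sideways force of 4–6 N along the lever's shaft remained on the tool, probably friction of the grip on the handle.

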